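# Crank a compression stage up to a light preload

## Task

Take the loose crank, set it fully home on the square end of the compression stage's drive shaft, and wind it clockwise (seen from above), without letting it come off the square, until the moving platen has pushed the mortar prism against the fixed platen and holds it there under a light preload of about 50 N. Feel for the crank getting heavier and stop short of 90 N, since 100 N cracks the prism, and move the platen with the crank only. Then let go, leaving the crank home on the shaft and the prism held, without having disturbed the things lying about.

Things in the scene. Friction and masses are not known exactly. Their poses are not given: they have to be found in the camera images.
- crank: loose hand crank, 0.43 kg, standing on its hub. Origin: centre of the hub's underside (mouth of the socket); z up, x towards the handle. Hub 34 mm round, 34 mm high, with a blind square socket from below, 17.2 mm wide, 22 mm deep, flats facing x and y. Flat arm 15 mm wide at z 24 to 33 mm; handle on it 55 mm from the axis at +x, balance weight (top z 38 mm) 40 mm from it at -x
- boss_grip (a point): on the crank's axis, 53 mm above its origin, axes as the crank's: where to hold it for seating. A bare square boss 22 x 22 mm, z 33 to 61 mm above the crank's origin, flats facing the crank's x and y; gripped here across y, the fingertips just clear the arm
- handle_mid (a point): middle of the crank's upright black handle, a sleeve 18 mm thick and 42 mm long that spins freely on its pin; 55 mm from the hub axis, 57 mm above the crank's origin. z up; x and y spin with the sleeve
- square_end (a point): centre of the tip of the stage's upright drive shaft; z up, x and y normal to its flats, turning with it. A 16 mm square, 21 mm long, the last 3 mm bevelled, standing on a collar; the seated crank's underside rests on the collar, 21 mm below this point and 74 mm above the worktop, in any of four quarter-turn positions. The arm of a seated crank clears all of the stage
- shaft (a joint): turn of the drive shaft in rad, growing clockwise seen from above, 0 to 1.2 at the start; a full turn moves the crosshead 20 mm towards the fixed platen. A friction brake of 0.25 N m holds it wherever it is left, so turning it free takes about 4.5 N along the handle's path; each further 1 N there is about 17 N of press on the prism, which grows by some 110 N a radian once the platens grip it
- stage: compression stage: bed plate 116 x 340 mm, screwed down, length along its own y. Origin: centre of its underside. Gear head 100 x 84 mm with the drive shaft on its top at own y -120 mm; two guide rods carrying the crossheads, tops at 75 mm; end block at +y; specimen table in the middle, 30 mm high
- crosshead: moving crosshead, a dark steel block 104 mm across and 30 mm thick on the guide rods, driven along the stage's +y. Origin: its centre, 49 mm above the worktop; its round platen sits on a stiff load spring (60 N a mm), pressing face 25 mm ahead of the origin at own +y
- anvil: fixed crosshead, an aluminium block 104 mm across clamped on the rods at a place that varies. Origin: centre of its front face, 49 mm above the worktop, looking to own -y. Its round platen sits in front on a screw and its pressing face stands 9 to 17 mm ahead of the origin, as it was last set (no reading is given)
- specimen: mortar test prism, 34 x 45 x 34 mm, the 45 mm along the loading direction (own y), standing loose on the specimen table between the platens, some 1 to 13 mm off the fixed one. Origin: centre of its underside
- timer: bystander: white flat laboratory timer 70 x 64 x 16 mm, loose. Origin: centre of its underside. It and the crank stand at the left front and right front of the stage, either way round
- forceps: bystander: steel forceps 126 mm long lying loose. Origin: centre of its underside
- pencil: bystander: pencil 150 mm long lying loose. Origin: centre of its underside
- beaker_100: bystander: small glass beaker 53 mm wide, 66 mm high, loose, behind the stage. Origin: centre of its underside
There are look-alikes about, which are no part of the job. Of the things that look like the crank, take the one that is nearest to the robot's base at the start. Leave any brown look-alike of the specimen alone.

How it is judged:
On the way, in this order (a step that is already met when the one before it is completed fails the run):
1. the crank is fully home on the square shaft end and upright (horizontal distance between crank and square_end below 0.003 m and z of crank in the frame of square_end below -0.018 m and angle between crank's own z axis and vertical below 0.08 rad), for 0.2 s.
2. with the crank on the square, the prism is pressed between both platens with more than 28 N (horizontal distance between crank and square_end below 0.006 m and z of crank in the frame of square_end below -0.004 m and contact force between each of crosshead, anvil and specimen above 28 N), for 0.2 s.
At the end, for the whole second after the job is handed in: The crank is at rest fully home on the square end (within 3 mm of its seat, upright) and let go; the crosshead is at rest and the prism, upright, is held between both platens with 28 to 90 N (all of step 1 and contact force between crosshead and specimen between 28 and 90 N and contact force between anvil and specimen above 28 N and angle between specimen's own z axis and vertical below 0.1 rad and linear speed of crosshead below 0.002 m/s and linear speed of crank below 0.02 m/s); the robot touches nothing.
It fails at once if the prism is pressed with more than 100 N (contact force between any of crosshead, anvil and specimen above 100 N).
It fails at once if the shaft turns or the crosshead moves while the crank is not on the square (at least 4 mm down) (not (horizontal distance between crank and square_end below 0.006 m and z of crank in the frame of square_end below -0.004 m) and (velocity of joint shaft above 0.5 rad/s or velocity of joint shaft below -0.5 rad/s or linear speed of crosshead above 0.004 m/s)).
It fails at once if the timer, forceps, pencil or beaker is moved by more than 30 mm (distance of any of timer, forceps, pencil, beaker_100 from where it was at the start of the episode above 0.03 m).
It also fails if it takes over 72 s, if anything falls off the work surface, if the arm or the gripper's body presses on something with over 40 N, if the wrist force passes 120 N, or if a joint passes its speed limit or range.

## Robot

A 6-joint arm with a two-finger parallel gripper is mounted at the origin on a cart in front of the work surface, level with it; the furniture and walls round the work are solid. World frame = base frame: x ahead of the robot, y to its left, z up, the work surface at z = 0. Lengths are in m, angles in rad, forces in N, time in s.
With the tool pointing down it reaches from about 0.425 to 0.95 m from the base axis. Payload 3.5 kg.
Tool frame: the origin (TCP) lies at the very end of the fingers, on their centre line; the grasp point (between the pads) lies ctrl.pinch_z behind it (ctrl.pinch_z is the distance from the TCP to the grasp point, in m); z points along the fingers, y is the line along which they close (so a half turn about z gives the same grasp; the last joint's range is limited). The gripper opens to 85 mm and grips with 20 to 120 N. Pads are 22 mm wide; open, the fingers measure 114 mm over their backs; the gripper's body (76 mm by 85 mm) begins 54 mm behind the grasp point. The pads swing forward as they close: fully open they stand 13 mm farther back than shut.
Start: joints at [-1.375, 0.286, 1.577, -0, 1.279, -0.15], TCP at [0.229, -0.635, 0.231] pointing down, gripper open.
Joint ranges: [-2.77, 2.77], [-0.9, 2.22], [0.21, 2.48], [-1.53, 4.67], [0.24, 2.81], [-2.84, 2.84]. Speed limits (rad/s): [2.79, 2.79, 3.14, 3.14, 3.14, 3.14].

## Interface

Orientations are given as a unit quaternion [x, y, z, w].
In Python, from plant import ctrl gives the robot as it stands.
- The arm moves only by the tool inch_along, called after "Call:" in YAML: its name, and indented under it one key for each argument. Schema: {"type":"object","properties":{"segments":{"type":"string"},"grip_force":{"type":"number"},"only":{"type":"string"},"quiet":{"type":"boolean"},"lines":{"type":"string"}},"required":["segments"],"additionalProperties":false}. segments is a string of 1 to 10 rows, parted by a bar, with the numbers parted by spaces; each row has 7 numbers: dx, dy, dz in m, then a rotation vector rx, ry, rz in rad, then the opening from 0.0 (shut) to 1.0 (fully open); each row is the pose to reach, as a shift and turn from the pose commanded when the call began, along the tool's axes at that moment; what a row does not reach only later rows make up. A row lasts 1/8 s, in which the tool goes at most 0.0625 m and 0.188 rad, less where a joint would pass 70% of its speed; a pose out of reach is approached as far as the arm can. The fingers move at their own pace and stop on an object; grip_force is the grip in N (left out, the last holds). Time passes only in rows, so rows that do not move let the fingers close. The tool returns the time, the measured TCP pose, the force, the opening and the grip force at its end. only (a regular expression) keeps the lines of the reply that match it, lines (a string "A,B") keeps lines A to B, and quiet returns only ok. Input that does not fit is refused with a message, and nothing moves.
- ctrl.get_state(): the state, without advancing time (a new reading comes with each control period).
- ctrl.read_camera(name): name is "scene" or "top"; returns a dict with "pixels" (400x640x3 uint8, red, green, blue), "camera_matrix" (3x3 intrinsics, pixels), "xyz" and "orientation" of the camera in the world. Camera axes: x right, y down, z forward; pixel columns grow to the right and rows downward; lengths in m; the calibration is good to about 2 mm. A picture is of the moment at which its call begins. There is no depth.
- ctrl.sign_off(): hands the job in; it is judged then, once.
Trained networks look in the newest picture that a camera, given by its name, has taken for a name from the list of things; names that differ only in an ending like _2 or _b are one class to them, and where a whole thing is asked for, a point or a joint stands for the part that bears it (a point fixed in the world has none). Each returns a list of dicts, best first, with "conf" (0 to 1); they miss things now and then, are a little off and sometimes report something else, mostly with a low value. They report only what shows in the picture. A call takes as long as a camera call. They do not tell look-alikes from the thing itself.
- ctrl.recognise(camera, thing): "position" ([x, y, z] in m, in world coordinates, good to about 4 mm: the middle of the surface that is visible of it).
- ctrl.masks_of(camera, thing): "region" (400x640 bool, what is visible of it).
- ctrl.mark_of(camera, thing): "position" ([x, y, z] in m, in world coordinates, good to about 4 mm: a listed point, or the origin of a listed thing).
The state is a dict: "time": time; "qpos": joint angles; "dq": joint speeds; "joint_efforts": joint torques, N m; "eef_pos": TCP position; "tcp_rot": TCP orientation; "contact_force": force on the tool from outside, world axes, zero at the start; "wrist_torque": the same for the moment, N m; "opening": opening from 0.0 (shut) to 1.0 (fully open); "finger_force": force on a finger pad.
Only numpy, scipy, OpenCV 4.12 (cv2) and the standard library are available. Lean on these libraries where they do the work, as an engineer would, in place of code of your own. Each camera call takes 0.05 s, during which the arm holds its last target. There are 200 camera calls.

## Working session

There is one attempt and no reset: what is moved stays moved. The work goes in short steps, Python scripts to look and compute and a tool call to move; the robot and the scene stay as the last step left them, time stands still between calls to the robot, and variables do not carry over. Pictures are saved under pics/ and viewed, at most 11 in all, crops included, and the job is handed in when it is done.

```bash
ls; mkdir -p pics
```

Create h.py:
```python
import numpy as np, cv2
from scipy.spatial.transform import Rotation as R
from plant import ctrl
def cam(n):
    c=ctrl.read_camera(n); return c
def proj(c,P):
    Rm=R.from_quat(c["orientation"]).as_matrix(); p=(np.atleast_2d(P)-c["xyz"])@Rm
    q=p@np.array(c["camera_matrix"]).T; return q[:,:2]/q[:,2:]
def ray(c,uv,z):
    Rm=R.from_quat(c["orientation"]).as_matrix()
    d=Rm@np.linalg.inv(c["camera_matrix"])@np.array([uv[0],uv[1],1.]); o=np.array(c["xyz"])
    return o+d*(z-o[2])/d[2]
```

Run:
```python
from h import *
for n in("scene","top"):
    c=cam(n); cv2.imwrite(f"pics/{n}0.png",c["pixels"][:,:,::-1]); print(n,np.round(c["xyz"],3),np.round(c["orientation"],3),np.array(c["camera_matrix"]).round(1).tolist())
    for t in("crank","boss_grip","handle_mid","square_end","stage","crosshead","anvil","specimen","timer","forceps","pencil","beaker_100"):
        print(t,[(np.round(d["position"],3).tolist(),round(d["conf"],2),proj(c,d["position"]).round().tolist()[0]) for d in ctrl.mark_of(n,t)])
s=ctrl.get_state();print({k:np.round(v,3).tolist() for k,v in s.items()},ctrl.pinch_z)
```

```text
pics
scene [-0.014  0.623  0.976] [-0.295  0.87  -0.376  0.122] [[448.9, 0.0, 313.7], [0.0, 448.9, 200.4], [0.0, 0.0, 1.0]]
crank [([0.439, -0.246, 0.0], 0.81, [365.0, 216.0]), ([0.476, -0.568, -0.0], 0.55, [405.0, 160.0])]
boss_grip [([0.439, -0.242, 0.05], 0.51, [366.0, 205.0]), ([0.47, -0.567, 0.052], 0.5, [409.0, 148.0])]
handle_mid []
square_end [([0.58, -0.022, 0.092], 0.44, [281.0, 215.0])]
stage [([0.578, 0.094, 0.0], 0.62, [255.0, 263.0])]
crosshead [([0.577, 0.045, 0.046], 0.72, [266.0, 241.0]), ([0.577, 0.093, 0.001], 0.23, [256.0, 263.0])]
anvil [([0.575, 0.168, 0.052], 0.65, [235.0, 269.0])]
specimen [([0.574, 0.13, 0.033], 0.84, [246.0, 264.0]), ([0.708, 0.172, 0.001], 0.72, [202.0, 258.0])]
timer [([0.386, 0.24, 0.0], 0.56, [273.0, 340.0])]
forceps [([0.381, 0.056, 0.0], 0.71, [321.0, 290.0]), ([0.584, -0.026, 0.094], 0.46, [281.0, 213.0])]
pencil [([0.419, 0.132, -0.002], 0.43, [291.0, 303.0])]
beaker_100 [([0.74, -0.025, 0.001], 0.92, [243.0, 213.0])]
top [ 0.386 -0.139  1.447] [ 0.707 -0.705  0.046 -0.037] [[475.4, 0.0, 327.9], [0.0, 475.4, 201.5], [0.0, 0.0, 1.0]]

[... 821 characters left out ...]
men [([0.578, 0.128, 0.032], 0.67, [233.0, 193.0]), ([0.714, 0.164, 0.001], 0.49, [224.0, 150.0])]
timer [([0.387, 0.238, -0.002], 0.57, [197.0, 257.0])]
forceps [([0.386, 0.059, 0.001], 0.63, [256.0, 257.0])]
pencil [([0.418, 0.128, 0.004], 0.62, [233.0, 247.0])]
beaker_100 [([0.739, -0.017, -0.001], 0.74, [283.0, 143.0])]
{'time': 1.3, 'qpos': [-1.375, 0.286, 1.577, 0.0, 1.279, -0.15], 'dq': [-0.002, 0.0, -0.001, -0.001, -0.001, -0.0], 'joint_efforts': [0.0, -40.596, -29.293, -0.0, 0.001, 0.0], 'eef_pos': [0.229, -0.635, 0.231], 'tcp_rot': [0.985, 0.172, 0.0, -0.0], 'contact_force': [-1.352, -0.994, -0.0], 'wrist_torque': [0.028, 0.002, 0.032], 'finger_force': 0.0, 'opening': 1.003} 0.0187
```

View pics/top0.png

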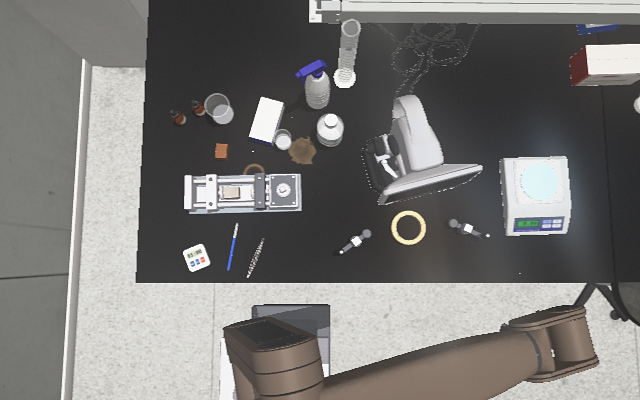

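Run:
```python
import cv2
a=cv2.imread("pics/top0.png")[150:290,180:400]; b=cv2.imread("pics/scene0.png")[160:300,220:440]
a=cv2.resize(a,(785,500))[:,:];b=cv2.resize(b,(785,500))
import numpy as np
cv2.imwrite("pics/crop0.png",cv2.resize(np.vstack([a,b]),(471,600)))
cv2.imwrite("pics/cropA.png",a)
```

```text
(no output)
```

View pics/crop0.png

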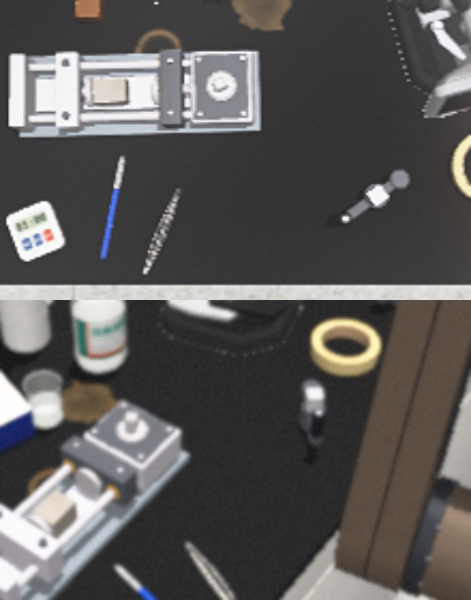

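Run:
```python
from h import *
T=[]
for n,pts in(("top",[(0.434,-0.241,.05),(0.58,-.028,.09)]),("scene",[(0.434,-0.241,.05),(0.58,-.028,.09)])):
    acc=[]
    for i in range(3): c=cam(n); acc.append(c["pixels"].astype(float))
    im=np.mean(acc,0); print(np.std(acc,0).mean())
    row=[]
    for p,w in zip(pts,(24,16)):
        u,v=proj(c,p)[0].round().astype(int); print(n,u,v)
        row.append(cv2.resize(im[v-w:v+w,u-w:u+w][:,:,::-1],(300,300),interpolation=cv2.INTER_CUBIC))
    T.append(np.hstack(row))
cv2.imwrite("pics/z1.png",np.clip(np.vstack(T),0,255))
```

```text
0.6111903794704552
top 357 241
top 284 189
1.306144057524307
scene 367 205
scene 282 215[ WARN:0@3.956] global loadsave.cpp:1063 imwrite_ Unsupported depth image for selected encoder is fallbacked to CV_8U.
```

View pics/z1.png

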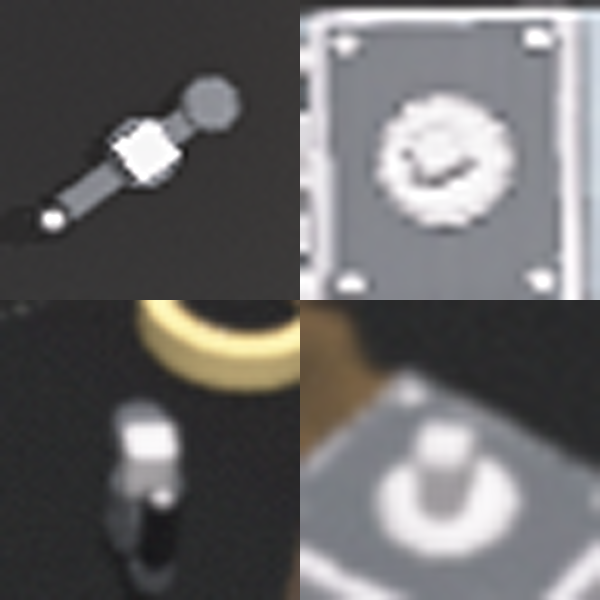

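Create fit.py:
```python
from h import *
from scipy.ndimage import gaussian_filter
S=6
def fit(n,c,im,xy0,w=11,inset=.0015,shadow=False,blur=.5,rc=.0185):
    u0,v0=(proj(c,[*xy0,.085])[0]).round().astype(int)-w
    g=im[v0:v0+2*w,u0:u0+2*w].mean(2)
    o=np.array(c["xyz"]); res=[]
    for yaw in np.radians(np.arange(0,90,3)):
        best=None
        for dx in np.arange(-.006,.0061,.0015):
            for dy in np.arange(-.006,.0061,.0015):
                ce=np.array([xy0[0]+dx,xy0[1]+dy])
                def sq(h,z):
                    a=yaw+np.pi/4+np.arange(4)*np.pi/2
                    return np.c_[ce+h*2**.5*np.c_[np.cos(a),np.sin(a)],np.full(4,z)]
                B,M,T=sq(.008,.074),sq(.008,.092),sq(.008-inset,.095)
                lab=np.zeros((2*w*S,2*w*S),np.uint8)
                def fill(P,k):
                    q=((proj(c,P)-[u0-.5,v0-.5])*S); cv2.fillConvexPoly(lab,np.round(q*16).astype(np.int32),k,shift=4)
                a=np.linspace(0,2*np.pi,40); fill(np.c_[ce+rc*np.c_[np.cos(a),np.sin(a)],np.full(40,.074)],1)
                nf=2; facs=[]
                for i in range(4):
                    j=(i+1)%4; nrm=(B[i]+B[j])/2-np.r_[ce,.074]; 
                    if nrm@(o-B[i])>0: fill([B[i],B[j],M[j],M[i]],nf); nf+=1
                for i in range(4):
                    j=(i+1)%4; fill([M[i],M[j],T[j],T[i]],nf)
                nf+=1
                fill(T,nf-1); nf+=0
                A=np.stack([gaussian_filter((lab==k).astype(float),blur*S).reshape(2*w,S,2*w,S).mean((1,3)).ravel() for k in range(nf)],1)
                m=A[:,1:].sum(1)>.9
                x,*_=np.linalg.lstsq(A[m],g.ravel()[m],rcond=None); r=((A[m]@x-g.ravel()[m])**2).mean()
                if best is None or r<best[0]: best=(r,dx,dy,x.round())
        res.append((best[0],np.degrees(yaw).round(),best[1],best[2],best[3]))
    print(n); 
    for r in sorted(res,key=lambda r:r[0])[:7]: print(round(r[0],2),r[1],np.round(r[2:4],4),r[4])
    print([round(r[0]) for r in res])
for n in("scene","top"):
    acc=[]
    for i in range(2): c=cam(n); acc.append(c["pixels"].astype(float))
    im=np.mean(acc,0); fit(n,c,im,(.581,-.028))
    for t in("square_end","boss_grip","handle_mid"):
        print(t,[(np.round(d["position"],4).tolist(),round(d["conf"],2)) for d in ctrl.mark_of(n,t)][:2])
    if n=="top":
        print("boss",ray(c,(356.4,241.5),.061),"handle",ray(c,(341.3,252),.078),"wt",ray(c,(366.8,233.5),.038), "shaft collar",ray(c,(268+(444-300)*32/300,173+160*32/300),.074))
        # gear head screws TL,TR,BR,BL
        P=[ray(c,(268+(x-300)*32/300,173+y*32/300),.07) for x,y in((345,43),(537,37),(540,280),(350,284))]
        print(np.round(P,4), "yaw of y-axis", [np.degrees(np.arctan2(*(P[a]-P[b])[:2])) for a,b in((0,1),(3,2))])
```

```bash
python3 fit.py
```

```text
scene
159.62 33.0 [0.0015 0.003 ] [200. 242. 158. 174. 224.]
160.33 30.0 [0.0015 0.003 ] [206. 243. 158. 176. 225.]
169.27 39.0 [0.0015 0.0045] [ 46. 247. 161. 109. 218.]
170.67 36.0 [0.0015 0.003 ] [191. 241. 158. 173. 224.]
174.93 27.0 [0.0015 0.003 ] [157. 244. 159. 173. 225.]
182.37 45.0 [0.0015 0.0045] [ 11. 245. 158. 193. 217.]
183.14 48.0 [0.0015 0.0045] [116. 245. 158. 180. 219.]
[278, 265, 254, 253, 246, 224, 225, 197, 184, 175, 160, 160, 171, 169, 185, 182, 183, 183, 191, 194, 194, 193, 219, 233, 239, 261, 273, 287, 290, 288]
square_end [([0.5718, 0.1295, 0.029], 0.5), ([0.5831, -0.0269, 0.0894], 0.49)]
boss_grip [([0.4372, -0.238, 0.0512], 0.55), ([0.4712, -0.5693, 0.055], 0.48)]
handle_mid [([0.4008, -0.1946, 0.0583], 0.64)]
top
236.02 36.0 [0.003  0.0045] [ 190.  245. -633.   85.  242.]
256.6 39.0 [0.003  0.0045] [ 200.  244. -317.   92.  243.]
277.83 33.0 [0.0015 0.006 ] [  102.   250. -1134.    88.   231.]
301.39 42.0 [0.003  0.0045] [ 199.  244. -521.  104.  241.]
302.57 18.0 [0.003  0.0045] [254. 241.  63. 190. 235.]
306.48 21.0 [0.003  0.0045] [267. 240.  64. 214. 235.]
312.85 15.0 [0.003  0.0045] [250. 241.  63. 186. 235.]
[396, 359, 347, 330, 315, 313, 303, 306, 314, 326, 357, 278, 236, 257, 301, 319, 353, 395, 426, 452, 466, 464, 478, 482, 476, 482, 472, 472, 453, 420]
square_end [([0.5828, -0.028, 0.0961], 0.59)]
boss_grip [([0.4724, -0.5698, 0.0542], 0.77)]
handle_mid [([0.4033, -0.1947, 0.0553], 0.61), ([0.4486, -0.6163, 0.0545], 0.55)]
boss [ 0.4319757  -0.23907459  0.061     ] handle [ 0.40132692 -0.194379    0.078     ] wt [ 0.45644734 -0.27172028  0.038     ] shaft collar [ 0.58054393 -0.02596536  0.074     ]
[[ 0.6179  0.0057  0.07  ]
 [ 0.6201 -0.0542  0.07  ]
 [ 0.5436 -0.0559  0.07  ]
 [ 0.5421  0.003   0.07  ]] yaw of y-axis [np.float64(-2.0241230779765083), np.float64(-1.3846354962892182)]
```

View pics/scene0.png

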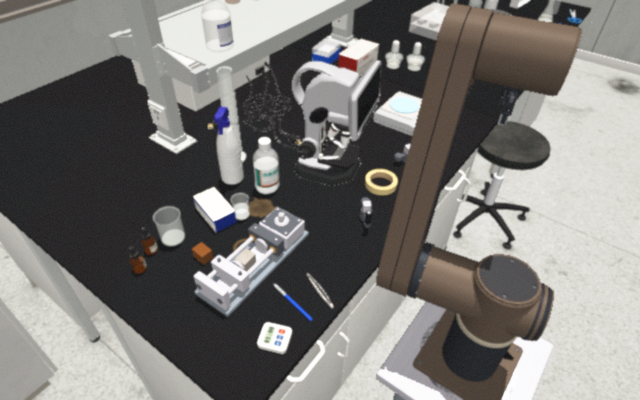

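Add to h.py:
```python
def goto(xyz,yaw_deg=None):
    """shift in current tool axes (+rz) to a world TCP target, yaw = azimuth of tool x"""
    s=ctrl.get_state(); Q=R.from_quat(s["tcp_rot"]); M=Q.as_matrix(); p=np.array(s["eef_pos"])
    d=M.T@(np.array(xyz)-p); az=np.degrees(np.arctan2(M[1,0],M[0,0]))
    rz=0 if yaw_deg is None else -np.radians((yaw_deg-az+180)%360-180)
    print("pos",p.round(4),"az",az.round(2),"tilt",np.degrees(np.arccos(-M[2,2])).round(2),"shift",d.round(4),"rz",round(rz,3),"F",np.round(s["contact_force"],2),"T",np.round(s["wrist_torque"],2),"op",round(s["opening"],3),"t",round(s["time"],2),"q6",round(s["qpos"][5],2))
```

```bash
python3 -c "
from h import *
goto([.433,-.239,.13],125)"
```

```text
pos [ 0.2288 -0.635   0.2313] az 19.81 tilt 0.0 shift [ 0.3263 -0.3033  0.1013] rz -1.836 F [ 0.65 -0.59 -0.38] T [ 0.03  0.01 -0.  ] op 0.998 t 2.1 q6 -0.15
```

Call:
inch_along:
  segments: "0.033 -0.03 0 0 0 -0.18 0.7 | 0.065 -0.06 0 0 0 -0.36 0.7 | 0.098 -0.09 0 0 0 -0.54 0.7 | 0.13 -0.12 0 0 0 -0.72 0.7 | 0.163 -0.15 0.02 0 0 -0.9 0.7 | 0.195 -0.18 0.04 0 0 -1.08 0.7 | 0.228 -0.21 0.06 0 0 -1.26 0.7 | 0.26 -0.24 0.08 0 0 -1.44 0.7 | 0.293 -0.27 0.095 0 0 -1.62 0.7 | 0.326 -0.303 0.101 0 0 -1.8 0.7"
  grip_force: 40

```text
time: 3.35
eef_pos: [0.433, -0.2379, 0.1295]
tcp_rot: [0.475, 0.88, 0.0, -0.0]
contact_force: [0.2, 0.2, 0.5]
opening: 0.701
finger_force: 0.0
```

Run:
```python
from h import *
goto([.433,-.239,.0345],125)
```

```text
pos [ 0.433  -0.2379  0.1295] az 123.27 tilt 0.06 shift [-0.001  -0.0005  0.095 ] rz -0.03 F [0.24 0.2  0.49] T [0.01 0.   0.04] op 0.701 t 3.35 q6 -1.29
```

Call:
inch_along:
  segments: "-0.001 0 0.03 0 0 -0.03 0.7 | -0.001 0 0.06 0 0 -0.03 0.7 | -0.001 0 0.08 0 0 -0.03 0.7 | -0.001 0 0.0945 0 0 -0.03 0.7 | -0.001 0 0.0945 0 0 -0.03 0.2 | -0.001 0 0.0945 0 0 -0.03 0.15 | -0.001 0 0.0945 0 0 -0.03 0.1 | -0.001 0 0.0945 0 0 -0.03 0.1"
  grip_force: 60

```text
time: 4.35
eef_pos: [0.4342, -0.241, 0.0369]
tcp_rot: [0.464, 0.886, -0.0, 0.001]
contact_force: [-0.1, -0.3, 1.2]
opening: 0.25
finger_force: 59.8
```

Run:
```python
from h import *
T=[]
for n in("top","scene"):
    c=cam(n); u,v=proj(c,[.433,-.239,.05])[0].round().astype(int)
    T.append(cv2.resize(c["pixels"][v-40:v+40,u-40:u+40,::-1],(400,400),interpolation=cv2.INTER_CUBIC))
cv2.imwrite("pics/g1.png",np.hstack(T)); goto([.433,-.239,.2],123)
```

```text
pos [ 0.4342 -0.241   0.0369] az 124.66 tilt 0.14 shift [ 0.0019  0.0003 -0.1631] rz 0.029 F [ 0.88 -0.42  4.57] T [ 0.04 -0.08 -0.  ] op 0.246 t 4.45 q6 -1.32
```

View pics/g1.png

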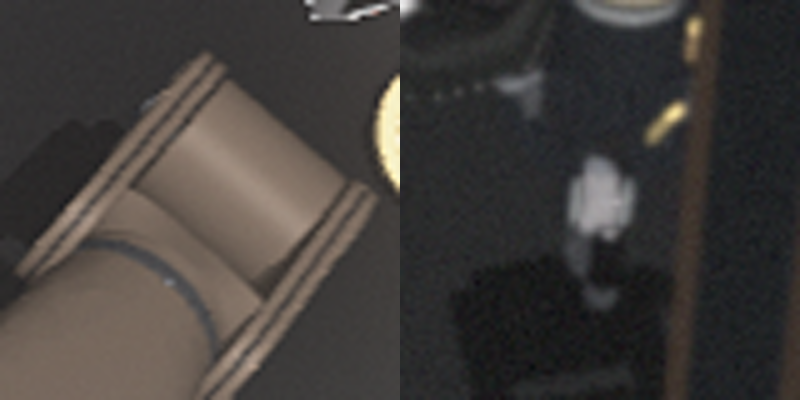

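Call:
inch_along:
  segments: "0 0 -0.02 0 0 0 0.1 | 0 0 -0.06 0 0 0 0.1 | 0 0 -0.11 0 0 0 0.1 | 0 0 -0.16 0 0 0 0.1 | 0 0 -0.165 0 0 0 0.1 | 0 0 -0.165 0 0 0 0.1"

```text
time: 5.2
eef_pos: [0.4323, -0.2394, 0.1989]
tcp_rot: [0.464, 0.886, 0.0, -0.002]
contact_force: [0.2, 0.1, -4.6]
opening: 0.243
finger_force: 59.4
```

Run:
```python
from h import *
goto([.583,-.0265,.2],123)
for n in("top","scene"):
    c=cam(n)
    for t in("boss_grip","handle_mid","crank"):
        print(n,t,[(np.round(d["position"],4).tolist(),round(d["conf"],2)) for d in ctrl.mark_of(n,t)][:3])
    cv2.imwrite(f"pics/l_{n}.png",c["pixels"][:,:,::-1])
c=cam("scene"); u,v=proj(c,[.433,-.239,.2])[0].round().astype(int)
cv2.imwrite("pics/l1.png",cv2.resize(c["pixels"][max(v-40,0):v+40,u-40:u+40,::-1],(500,500),interpolation=cv2.INTER_CUBIC)); print(u,v)
```

```text
pos [ 0.4323 -0.2394  0.1989] az 124.67 tilt 0.19 shift [ 0.0894  0.245  -0.0011] rz 0.029 F [ 0.23  0.07 -4.64] T [ 0.04  0.01 -0.02] op 0.243 t 5.2 q6 -1.32
top boss_grip [([0.4283, -0.242, 0.214], 0.55)]
top handle_mid [([0.4476, -0.6186, 0.0591], 0.43)]
top crank [([0.4678, -0.5691, 0.0003], 0.88), ([0.4291, -0.2356, 0.1591], 0.52)]
scene boss_grip [([0.4331, -0.2382, 0.2121], 0.7), ([0.5746, 0.1303, 0.0308], 0.56), ([0.4723, -0.5646, 0.0517], 0.51)]
scene handle_mid [([0.4016, -0.1914, 0.2183], 0.43)]
scene crank [([0.4768, -0.5695, 0.0016], 0.69), ([0.4339, -0.2403, 0.1614], 0.53)]
372 167
```

View pics/l1.png

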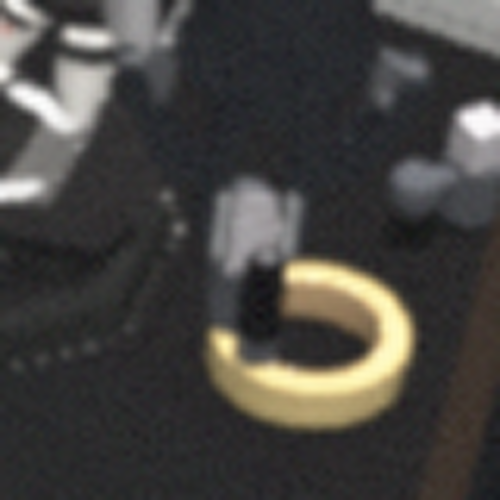

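Call:
inch_along:
  segments: "0.01 0.03 0 0 0 0.01 0.1 | 0.025 0.07 0 0 0 0.02 0.1 | 0.042 0.115 0 0 0 0.03 0.1 | 0.06 0.165 0 0 0 0.03 0.1 | 0.075 0.206 0 0 0 0.03 0.1 | 0.085 0.233 0.01 0 0 0.03 0.1 | 0.0894 0.245 0.03 0 0 0.03 0.1 | 0.0894 0.245 0.045 0 0 0.03 0.1 | 0.0894 0.245 0.045 0 0 0.03 0.1"

```text
time: 6.78
eef_pos: [0.5818, -0.028, 0.1528]
tcp_rot: [0.478, 0.878, -0.001, -0.003]
contact_force: [0.6, 0.1, -4.0]
opening: 0.249
finger_force: 59.6
```

Run:
```python
from h import *
goto([.583,-.0266,.16],123)
T=[]
for n in("top","scene"):
    c=cam(n)
    for t in("boss_grip","handle_mid","square_end"):
        print(n,t,[(np.round(d["position"],4).tolist(),round(d["conf"],2)) for d in ctrl.mark_of(n,t)][:2])
    u,v=proj(c,[.57,-.015,.12])[0].round().astype(int); print(u,v)
    T.append(cv2.resize(c["pixels"][v-30:v+30,u-30:u+30,::-1],(400,400),interpolation=cv2.INTER_CUBIC))
cv2.imwrite("pics/s1.png",np.hstack(T))
```

```text
pos [ 0.5818 -0.028   0.1528] az 122.89 tilt 0.35 shift [ 0.0005  0.0017 -0.0072] rz -0.002 F [ 0.61  0.05 -4.04] T [ 0.02 -0.05  0.05] op 0.249 t 6.78 q6 -0.8
top boss_grip [([0.4725, -0.569, 0.0525], 0.73)]
top handle_mid [([0.4452, -0.6179, 0.0577], 0.46)]
top square_end [([0.5779, 0.0449, 0.0501], 0.42)]
278 191
scene boss_grip [([0.5897, -0.0283, 0.1722], 0.77), ([0.472, -0.5686, 0.0543], 0.47)]
scene handle_mid [([0.5506, 0.0207, 0.1792], 0.44)]
scene square_end [([0.5802, -0.0226, 0.0878], 0.49), ([0.3881, 0.2381, 0.001], 0.21)]
282 211
```

View pics/s1.png

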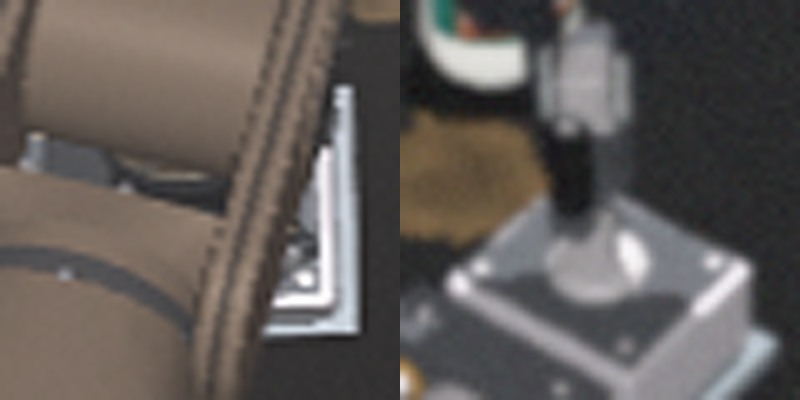

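Run:
```python
from h import *
c=cam("scene")
print(proj(c,[[.5825,-.0258,.095],[.5806,-.0254,.095],[.5818,-.028,.1528+.0187],[.5818-.0005,-.028+.0008,.1528+.0187+.006],[.5818-.03,-.028+.0461,.1528-.0365+.078],[.5825,-.0258,.074]]).round(1))
g=cv2.imread("pics/s1.png")
```

```text
[[281.  213.6]
 [281.4 213.9]
 [280.5 192.8]
 [280.4 191.4]
 [277.4 200.8]
 [281.3 218.9]]
```

Call:
inch_along:
  segments: "0.001 0.001 0.01 0 0 0 0.1 | 0.001 0.001 0.018 0 0 0 0.1 | 0.001 0.001 0.021 0 0 0 0.1 | 0.001 0.001 0.023 0 0 0 0.1 | 0.001 0.001 0.023 0 0 0 0.1"

```text
time: 7.85
eef_pos: [0.5843, -0.026, 0.1328]
tcp_rot: [0.478, 0.879, -0.0, -0.0]
contact_force: [-0.3, -0.4, -4.3]
opening: 0.247
finger_force: 59.8
```

```bash
python3 -c "
from h import *
goto([.5822,-.0264,.1105],123)"
```

```text
pos [ 0.5843 -0.026   0.1328] az 122.95 tilt 0.01 shift [ 0.0009 -0.002   0.0223] rz -0.001 F [-0.31 -0.42 -4.29] T [-0.02  0.   -0.02] op 0.247 t 7.85 q6 -0.79
```

Call:
inch_along:
  segments: "0 -0.0015 0 0 0 0 0.1 | 0 -0.0015 0.002 0 0 0 0.1 | 0 -0.0015 0.004 0 0 0 0.1 | 0 -0.0015 0.004 0 0 0 0.1"

```text
time: 8.35
eef_pos: [0.5829, -0.0268, 0.1286]
tcp_rot: [0.478, 0.879, -0.0, -0.0]
contact_force: [0.8, -0.1, -4.7]
opening: 0.247
finger_force: 59.9
```

```bash
python3 -c "
from h import *
goto([.5822,-.0264,.1105],123)"
```

```text
pos [ 0.5829 -0.0268  0.1286] az 122.94 tilt 0.03 shift [ 0.0007 -0.0003  0.0181] rz -0.001 F [ 0.84 -0.07 -4.69] T [ 0.01  0.06 -0.01] op 0.247 t 8.35 q6 -0.79
```

Call:
inch_along:
  segments: "0 0 0.001 0 0 0 0.1 | 0 0 0.002 0 0 0 0.1 | 0 0 0.003 0 0 0 0.1 | 0 0 0.003 0 0 0 0.1"

```text
time: 8.85
eef_pos: [0.5828, -0.0268, 0.1257]
tcp_rot: [0.478, 0.879, -0.0, -0.0]
contact_force: [-0.6, 0.1, -3.7]
opening: 0.244
finger_force: 59.9
```

```bash
python3 -c "
from h import *
goto([.5822,-.0264,.1105],123)"
```

```text
pos [ 0.5828 -0.0268  0.1257] az 122.94 tilt 0.04 shift [ 0.0007 -0.0003  0.0152] rz -0.001 F [-0.63  0.09 -3.72] T [-0.    0.31 -0.03] op 0.244 t 8.85 q6 -0.79
```

Call:
inch_along:
  segments: "0 0 0.001 0 0 0 0.1 | 0 0 0.002 0 0 0 0.1 | 0 0 0.003 0 0 0 0.1 | 0 0 0.003 0 0 0 0.1"

```text
time: 9.35
eef_pos: [0.5829, -0.0268, 0.1227]
tcp_rot: [0.478, 0.879, -0.0, -0.0]
contact_force: [-2.7, -0.0, -1.5]
opening: 0.246
finger_force: 60.1
```

```bash
python3 -c "
from h import *
goto([.5822,-.0264,.1105],123)"
```

```text
pos [ 0.5829 -0.0268  0.1227] az 122.94 tilt 0.03 shift [ 0.0007 -0.0003  0.0122] rz -0.001 F [-2.71 -0.01 -1.51] T [ 0.09  0.56 -0.05] op 0.246 t 9.35 q6 -0.79
```

Call:
inch_along:
  segments: "0.0005 -0.0009 0 0 0 0 0.1 | 0.0005 -0.0009 0.001 0 0 0 0.1 | 0.0005 -0.0009 0.002 0 0 0 0.1 | 0.0005 -0.0009 0.002 0 0 0 0.1"

```text
time: 9.85
eef_pos: [0.5826, -0.0268, 0.1211]
tcp_rot: [0.478, 0.879, 0.0, 0.001]
contact_force: [0.3, 0.8, -1.6]
opening: 0.247
finger_force: 60.0
```

```bash
python3 -c "
from h import *
goto([.5822,-.0264,.1105],123)"
```

```text
pos [ 0.5826 -0.0268  0.1211] az 122.94 tilt 0.09 shift [ 0.0006 -0.0001  0.0106] rz -0.001 F [ 0.35  0.83 -1.6 ] T [ 0.31 -0.06  0.02] op 0.247 t 9.85 q6 -0.8
```

Call:
inch_along:
  segments: "0 0 0.001 0 0 0 0.1 | 0 0 0.002 0 0 0 0.1 | 0 0 0.003 0 0 0 0.1 | 0 0 0.003 0 0 0 0.1"

```text
time: 10.35
eef_pos: [0.5826, -0.0269, 0.1181]
tcp_rot: [0.478, 0.879, 0.0, 0.001]
contact_force: [1.4, 2.1, -1.0]
opening: 0.245
finger_force: 60.2
```

```bash
python3 -c "
from h import *
goto([.5822,-.0264,.1105],123)"
```

```text
pos [ 0.5826 -0.0269  0.1181] az 122.93 tilt 0.09 shift [ 0.0006 -0.      0.0076] rz -0.001 F [ 1.44  2.11 -1.05] T [ 0.44 -0.3  -0.  ] op 0.245 t 10.35 q6 -0.8
```

Call:
inch_along:
  segments: "0.0003 0.0005 0.001 0 0 0 0.1 | 0.0003 0.0005 0.002 0 0 0 0.1 | 0.0003 0.0005 0.003 0 0 0 0.1 | 0.0003 0.0005 0.004 0 0 0 0.1 | 0.0003 0.0005 0.004 0 0 0 0.1"

```text
time: 10.98
eef_pos: [0.5826, -0.0267, 0.114]
tcp_rot: [0.478, 0.879, -0.0, 0.001]
contact_force: [2.3, -0.4, 0.2]
opening: 0.246
finger_force: 60.4
```

```bash
python3 -c "
from h import *
goto([.5822,-.0264,.1105],123)"
```

```text
pos [ 0.5826 -0.0267  0.114 ] az 122.95 tilt 0.06 shift [ 0.0004 -0.0002  0.0035] rz -0.001 F [ 2.33 -0.4   0.19] T [-0.06 -0.34 -0.14] op 0.246 t 10.97 q6 -0.79
```

Call:
inch_along:
  segments: "-0.0002 0.0003 0.001 0 0 0 0.1 | -0.0002 0.0003 0.002 0 0 0 0.1 | -0.0002 0.0003 0.003 0 0 0 0.1 | -0.0002 0.0003 0.0045 0 0 0 0.1 | -0.0002 0.0003 0.0045 0 0 0 0.1"

```text
time: 11.6
eef_pos: [0.5827, -0.0266, 0.1104]
tcp_rot: [0.477, 0.879, -0.0, -0.0]
contact_force: [-1.7, -1.0, 5.9]
opening: 0.242
finger_force: 61.2
```

```bash
python3 -c "
from h import *
goto([.5822,-.0264,.1105],123)"
```

```text
pos [ 0.5827 -0.0266  0.1104] az 122.96 tilt 0.04 shift [ 0.0005 -0.0003 -0.0001] rz -0.001 F [-1.67 -0.96  5.95] T [-0.2   0.33 -0.05] op 0.242 t 11.6 q6 -0.79
```

Call:
inch_along:
  segments: "0 0 0.001 0 0 0 0.1 | 0 0 0.001 0 0 0 0.1"

```text
time: 11.85
eef_pos: [0.5828, -0.0266, 0.1105]
tcp_rot: [0.477, 0.879, -0.0, -0.0]
contact_force: [-3.5, -1.8, 10.5]
opening: 0.245
finger_force: 61.8
```

Call:
inch_along:
  segments: "0 0 0 0 0 0 0.4 | 0 0 0 0 0 0 0.6 | 0 0 0 0 0 0 0.6"

```text
time: 12.22
eef_pos: [0.5821, -0.0262, 0.1075]
tcp_rot: [0.478, 0.879, -0.0, -0.001]
contact_force: [1.1, -0.2, -1.2]
opening: 0.599
finger_force: 0.0
```

Run:
```python
from h import *
goto([.5822,-.0264,.1105],123)
T=[]
for n in("scene","top"):
    c=cam(n)
    for t in("boss_grip","handle_mid","crank"):
        print(n,t,[(np.round(d["position"],4).tolist(),round(d["conf"],2)) for d in ctrl.mark_of(n,t)][:2])
    u,v=proj(c,[.575,-.02,.12])[0].round().astype(int); print(u,v)
    T.append(cv2.resize(c["pixels"][v-30:v+30,u-30:u+30,::-1],(400,400),interpolation=cv2.INTER_CUBIC))
cv2.imwrite("pics/s2.png",np.hstack(T))
```

```text
pos [ 0.5821 -0.0262  0.1075] az 122.95 tilt 0.09 shift [-0.0002 -0.     -0.003 ] rz -0.001 F [ 1.14 -0.18 -1.16] T [-0.02 -0.04 -0.11] op 0.599 t 12.22 q6 -0.79
scene boss_grip [([0.5867, -0.0236, 0.1236], 0.68)]
scene handle_mid [([0.5529, 0.021, 0.1326], 0.43)]
scene crank [([0.585, -0.0265, 0.0716], 0.65)]
281 209
top boss_grip [([0.4728, -0.5665, 0.0531], 0.78), ([0.5766, 0.0948, 0.001], 0.75)]
top handle_mid [([0.4488, -0.6178, 0.0597], 0.4)]
top crank []
280 190
```

View pics/s2.png

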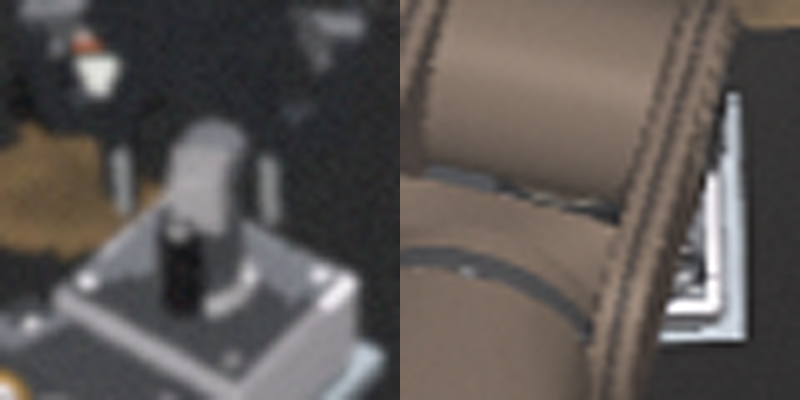

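Call:
inch_along:
  segments: "0 0 -0.03 0 0 0 0.6 | 0 0 -0.055 0 0 0 0.6 | 0.028 0 -0.055 0 0 0 0.6 | 0.055 0 -0.055 0 0 0 0.6 | 0.055 0 -0.04 0 0 0 0.6 | 0.055 0 -0.02 0 0 0 0.6 | 0.055 0 -0.006 0 0 0 0.6 | 0.055 0 -0.006 0 0 0 0.1 | 0.055 0 -0.006 0 0 0 0.1 | 0.055 0 -0.006 0 0 0 0.1"
  grip_force: 35

```text
time: 13.88
eef_pos: [0.5531, 0.0194, 0.1146]
tcp_rot: [0.478, 0.879, 0.0, 0.001]
contact_force: [1.2, -0.6, -1.7]
opening: 0.205
finger_force: 34.2
```

```bash
python3 -c "
from h import *
goto([.5527,.0195,.113],123)"
```

```text
pos [0.5531 0.0194 0.1146] az 122.94 tilt 0.06 shift [ 0.0003 -0.0003  0.0016] rz -0.001 F [ 1.2  -0.59 -1.73] T [-0.01 -0.01 -0.02] op 0.205 t 13.88 q6 -0.72
```

Call:
inch_along:
  segments: "-0.0019 0.0142 0 0 0 0 0.1 | -0.0074 0.0275 0 0 0 0 0.1 | -0.0161 0.0389 0 0 0 0 0.1 | -0.0275 0.0476 0 0 0 0 0.1 | -0.0408 0.0531 0 0 0 0 0.1 | -0.055 0.055 0 0 0 0 0.1"

```text
time: 14.62
eef_pos: [0.628, 0.0052, 0.1141]
tcp_rot: [0.477, 0.879, 0.0, -0.003]
contact_force: [-7.2, 3.4, 2.0]
opening: 0.203
finger_force: 34.7
```

Run:
```python
from h import *
s=ctrl.get_state();M=R.from_quat(s["tcp_rot"]).as_matrix()
print(M.T@np.array(s["contact_force"]))
goto([.5827,-.0266,.1146],123)
c=cam("scene")
for t in("boss_grip","handle_mid","crosshead"): print(t,[(np.round(d["position"],4).tolist(),round(d["conf"],2)) for d in ctrl.mark_of("scene",t)][:2])
```

```text
[ 6.74183114 -4.18003275 -1.99293524]
pos [0.628  0.0052 0.1141] az 122.97 tilt 0.38 shift [-0.0021 -0.0553 -0.0003] rz -0.001 F [-7.16  3.37  2.05] T [0.58 1.17 0.02] op 0.203 t 14.62 q6 -0.73
boss_grip [([0.5866, -0.0274, 0.127], 0.8)]
handle_mid [([0.6271, 0.0071, 0.1303], 0.49)]
crosshead [([0.5785, 0.051, 0.0455], 0.85)]
```

Call:
inch_along:
  segments: "-0.021 -0.0042 0 0 0 0 0.1 | -0.0389 -0.0161 0 0 0 0 0.1 | -0.0508 -0.034 0 0 0 0 0.1 | -0.055 -0.055 0 0 0 0 0.1 | -0.0508 -0.076 0 0 0 0 0.1 | -0.0389 -0.0939 0 0 0 0 0.1 | -0.021 -0.1058 0 0 0 0 0.1 | 0 -0.11 0 0 0 0 0.1"

```text
time: 15.82
eef_pos: [0.5384, -0.0587, 0.1151]
tcp_rot: [0.477, 0.879, -0.001, 0.005]
contact_force: [6.2, -3.1, -8.3]
opening: 0.203
finger_force: 34.6
```

Call:
inch_along:
  segments: "0.021 0.0042 0 0 0 0 0.1 | 0.0389 0.0161 0 0 0 0 0.1 | 0.0508 0.034 0 0 0 0 0.1 | 0.055 0.055 0 0 0 0 0.1 | 0.0508 0.076 0 0 0 0 0.1 | 0.0389 0.0939 0 0 0 0 0.1 | 0.021 0.1058 0 0 0 0 0.1 | 0 0.11 0 0 0 0 0.1"

```text
time: 16.82
eef_pos: [0.6282, 0.005, 0.1142]
tcp_rot: [0.477, 0.879, 0.0, -0.002]
contact_force: [-7.3, 1.6, 2.1]
opening: 0.205
finger_force: 35.5
```

```bash
python3 - <<'E'
from h import *
s=ctrl.get_state();M=R.from_quat(s["tcp_rot"]).as_matrix()
print(M.T@np.array(s["contact_force"]))
goto([.5827,-.0266,.1146],123)
for n in("scene","top"):
    c=cam(n)
    for t in("boss_grip","handle_mid","crank","crosshead","specimen","anvil"): print(t,[(np.round(d["position"],4).tolist(),round(d["conf"],2)) for d in ctrl.mark_of(n,t)][:2])
    u,v=proj(c,[.576,.1,.05])[0].round().astype(int)
    cv2.imwrite(f"pics/w_{n}.png",cv2.resize(c["pixels"][v-40:v+40,u-40:u+40,::-1],(400,400),interpolation=cv2.INTER_CUBIC))
cv2.imwrite("pics/w.png",np.hstack([cv2.imread(f"pics/w_{n}.png") for n in("scene","top")]))
E
```

```text
[ 5.32547345 -5.3129243  -2.07430373]
pos [0.6282 0.005  0.1142] az 123.01 tilt 0.24 shift [-0.0017 -0.0554 -0.0003] rz 0.0 F [-7.35  1.57  2.1 ] T [0.34 1.43 0.02] op 0.205 t 16.82 q6 -0.73
boss_grip []
handle_mid [([0.6269, 0.0074, 0.1341], 0.53)]
crank [([0.5837, -0.0285, 0.0717], 0.63)]
crosshead [([0.5803, 0.0667, 0.0463], 0.59), ([0.5861, -0.0271, 0.0726], 0.41)]
specimen [([0.7078, 0.1707, 0.0008], 0.59), ([0.575, 0.1303, 0.033], 0.54)]
anvil [([0.5764, 0.1683, 0.0511], 0.83), ([0.7353, -0.0246, 0.0002], 0.48)]
boss_grip [([0.5804, -0.0239, 0.1242], 0.72), ([0.4741, -0.568, 0.0552], 0.67)]
handle_mid [([0.4475, -0.6155, 0.0612], 0.57)]
crank [([0.4715, -0.5703, 0.0006], 0.72), ([0.5793, -0.0266, 0.0698], 0.45)]
crosshead []
specimen [([0.7127, 0.1662, 0.0023], 0.52)]
anvil [([0.5733, 0.1708, 0.046], 0.6)]
```

View pics/w.png

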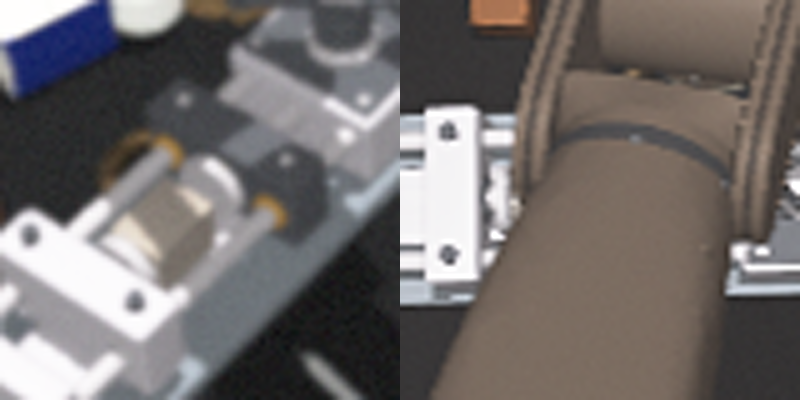

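Call:
inch_along:
  segments: "-0.021 -0.0042 0 0 0 0 0.1 | -0.0389 -0.0161 0 0 0 0 0.1 | -0.0508 -0.034 0 0 0 0 0.1 | -0.055 -0.055 0 0 0 0 0.1 | -0.0508 -0.076 0 0 0 0 0.1 | -0.0389 -0.0939 0 0 0 0 0.1 | -0.0306 -0.1007 0 0 0 0 0.1 | -0.021 -0.1058 0 0 0 0 0.1 | -0.0107 -0.1089 0 0 0 0 0.1 | 0 -0.11 0 0 0 0 0.1"

```text
time: 18.77
eef_pos: [0.5379, -0.0579, 0.1149]
tcp_rot: [0.477, 0.879, -0.001, 0.003]
contact_force: [3.6, -3.9, -5.3]
opening: 0.205
finger_force: 35.1
```

Run:
```python
from h import *
s=ctrl.get_state();M=R.from_quat(s["tcp_rot"]).as_matrix()
print(M.T@np.array(s["contact_force"]))
goto([.5827,-.0266,.1146],123)
for n in("scene",):
  for i in range(2):
    c=cam(n)
    for t in("handle_mid","crosshead","specimen","anvil"): print(t,[(np.round(d["position"],4).tolist(),round(d["conf"],2)) for d in ctrl.mark_of(n,t)][:2])
    for t in("specimen","anvil","crosshead"): print("rec",t,[(np.round(d["position"],4).tolist(),round(d["conf"],2)) for d in ctrl.recognise(n,t)][:2])
u,v=proj(c,[.576,.12,.05])[0].round().astype(int)
cv2.imwrite(f"pics/w2.png",cv2.resize(c["pixels"][v-28:v+28,u-28:u+28,::-1],(560,560),interpolation=cv2.INTER_CUBIC)); print(u,v)
```

```text
[-5.18495617  0.93549357  5.36392687]
pos [ 0.5379 -0.0579  0.1149] az 122.98 tilt 0.36 shift [0.0019 0.0547 0.0004] rz -0.0 F [ 3.63 -3.86 -5.33] T [-0.81 -0.62  0.03] op 0.205 t 18.77 q6 -0.87
handle_mid [([0.5387, -0.0566, 0.1356], 0.65)]
crosshead [([0.5805, 0.0801, 0.0452], 0.79)]
specimen [([0.7094, 0.1712, 0.0002], 0.85), ([0.5727, 0.1277, 0.0314], 0.7)]
anvil [([0.5778, 0.1686, 0.0503], 0.61)]
rec specimen [([0.7006, 0.1746, 0.037], 0.75), ([0.5616, 0.1297, 0.0611], 0.58)]
rec anvil [([0.5678, 0.1897, 0.0727], 0.6)]
rec crosshead [([0.5687, 0.0854, 0.0676], 0.94)]
handle_mid [([0.5357, -0.0568, 0.1347], 0.54)]
crosshead [([0.5752, 0.0799, 0.0454], 0.91)]
specimen [([0.7071, 0.1679, -0.0005], 0.56), ([0.5748, 0.1286, 0.0316], 0.51)]
anvil [([0.5784, 0.17, 0.05], 0.74), ([0.579, 0.0916, 0.001], 0.58)]
rec specimen [([0.7005, 0.1781, 0.0324], 0.85), ([0.5669, 0.1316, 0.0678], 0.84)]
rec anvil [([0.5666, 0.1921, 0.0753], 0.56)]
rec crosshead [([0.5711, 0.0849, 0.0698], 0.56)]
248 258
```

View pics/w2.png

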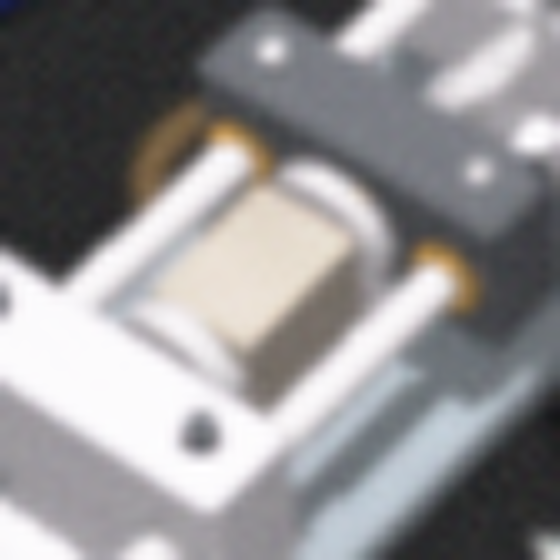

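Add to h.py:
```python
def feel(n=5,C=(.583,-.0266)):
    A=[]
    for i in range(n):
        s=ctrl.get_state(); M=R.from_quat(s["tcp_rot"]).as_matrix()
        r=(M.T@(np.array(s["eef_pos"])-[*C,s["eef_pos"][2]]))[:2]; th=np.arctan2(r[1],r[0])
        f=M.T@np.array(s["contact_force"]); t=np.array([-np.sin(th),np.cos(th)])
        A.append([np.degrees(th)%360,np.hypot(*r)*1e3,-f[:2]@t,f[:2]@r/np.hypot(*r),f[2]]); cam("scene")
    A=np.array(A); print("tang each",A[:,2].round(1)); print("angle %.1f rad_mm %.1f tang %.2f radial %.2f fz %.2f"%tuple(A.mean(0)),"t",round(s["time"],2))
```

```text
(no output)
```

Call:
inch_along:
  segments: "0.0048 0.0002 0 0 0 0 0.1 | 0.0096 0.0008 0 0 0 0 0.1 | 0.0142 0.0019 0 0 0 0 0.1 | 0.0188 0.0033 0 0 0 0 0.1"

```text
time: 20.08
eef_pos: [0.5293, -0.0391, 0.1146]
tcp_rot: [0.478, 0.879, -0.0, 0.001]
contact_force: [2.5, -5.4, -1.1]
opening: 0.202
finger_force: 35.3
```

```bash
python3 -c "from h import *; feel()"
```

```text
tang each [5.8 4.5 4.3 3.7 3.5]
angle 290.3 rad_mm 55.2 tang 4.35 radial -0.74 fz 0.52 t 20.27
```

Call:
inch_along:
  segments: "0.0044 0.0018 0 0 0 0 0.1 | 0.0087 0.0041 0 0 0 0 0.1 | 0.0127 0.0066 0 0 0 0 0.1 | 0.0165 0.0096 0 0 0 0 0.1"

```text
time: 20.82
eef_pos: [0.5281, -0.0202, 0.1144]
tcp_rot: [0.478, 0.879, -0.001, 0.0]
contact_force: [1.7, -6.1, -1.0]
opening: 0.203
finger_force: 35.4
```

```bash
python3 -c "from h import *; feel(3)"
```

```text
tang each [5.9 4.6 4.5]
angle 310.0 rad_mm 55.3 tang 5.02 radial -2.56 fz 0.37 t 20.93
```

Call:
inch_along:
  segments: "0.0035 0.0032 0 0 0 0 0.1 | 0.0068 0.0068 0 0 0 0 0.1 | 0.0097 0.0106 0 0 0 0 0.1 | 0.0123 0.0146 0 0 0 0 0.1"

```text
time: 21.48
eef_pos: [0.5333, -0.0021, 0.1143]
tcp_rot: [0.477, 0.879, -0.001, -0.0]
contact_force: [-0.5, -6.4, -0.1]
opening: 0.201
finger_force: 35.5
```

```bash
python3 -c "from h import *; feel(3)"
```

```text
tang each [6.  4.  4.2]
angle 329.5 rad_mm 55.4 tang 4.72 radial -2.93 fz -0.13 t 21.57
```

Call:
inch_along:
  segments: "0.0020 0.0043 0 0 0 0 0.1 | 0.0037 0.0087 0 0 0 0 0.1 | 0.0050 0.0133 0 0 0 0 0.1 | 0.0059 0.0180 0 0 0 0 0.1"

```text
time: 22.12
eef_pos: [0.5442, 0.0129, 0.1142]
tcp_rot: [0.477, 0.879, -0.002, -0.002]
contact_force: [-2.8, -5.5, 2.6]
opening: 0.204
finger_force: 35.8
```

```bash
python3 -c "from h import *; feel(3)"
```

```text
tang each [5.9 5.4 4.5]
angle 348.8 rad_mm 55.3 tang 5.26 radial -1.80 fz -2.05 t 22.23
```

Call:
inch_along:
  segments: "0.0006 0.0048 0 0 0 0 0.1 | 0.0008 0.0095 0 0 0 0 0.1 | 0.0006 0.0143 0 0 0 0 0.1 | 0 0.0191 0 0 0 0 0.1"

```text
time: 22.78
eef_pos: [0.5597, 0.0236, 0.1141]
tcp_rot: [0.477, 0.879, -0.002, -0.003]
contact_force: [-3.8, -4.2, 3.9]
opening: 0.201
finger_force: 35.9
```

```bash
python3 -c "from h import *; feel(3)"
```

```text
tang each [5.3 4.6 4.9]
angle 8.5 rad_mm 55.3 tang 4.93 radial -2.00 fz -3.36 t 22.88
```

Call:
inch_along:
  segments: "-0.001 0.0047 0 0 0 0 0.1 | -0.0025 0.0093 0 0 0 0 0.1 | -0.0043 0.0137 0 0 0 0 0.1 | -0.0065 0.018 0 0 0 0 0.1"

```text
time: 23.42
eef_pos: [0.5769, 0.0284, 0.114]
tcp_rot: [0.477, 0.879, -0.002, -0.005]
contact_force: [-8.4, -2.7, 7.6]
opening: 0.206
finger_force: 36.3
```

```bash
python3 -c "from h import *; feel(3)"
```

```text
tang each [8.7 7.6 7.2]
angle 27.0 rad_mm 55.4 tang 7.86 radial -2.24 fz -6.40 t 23.52
```

Call:
inch_along:
  segments: "-0.001 0.0016 0 0 0 0 0.1 | -0.0021 0.0032 0 0 0 0 0.1 | -0.0026 0.004 0 0 0 0 0.1 | -0.0026 0.004 0 0 0 0 0.1"

```text
time: 24.08
eef_pos: [0.5811, 0.0288, 0.114]
tcp_rot: [0.477, 0.879, -0.002, -0.006]
contact_force: [-9.3, -2.6, 7.6]
opening: 0.202
finger_force: 36.5
```

```bash
python3 -c "from h import *; feel(6)"
```

```text
tang each [9.5 9.9 9.3 9.2 9.1 8.9]
angle 31.0 rad_mm 55.4 tang 9.33 radial -1.95 fz -7.35 t 24.32
```

Call:
inch_along:
  segments: "0.0008 -0.0013 0 0 0 0 0.1 | 0.0015 -0.0026 0 0 0 0 0.1 | 0.0015 -0.0026 0 0 0 0 0.1"

```text
time: 24.75
eef_pos: [0.5805, 0.0285, 0.1141]
tcp_rot: [0.478, 0.879, -0.0, -0.002]
contact_force: [-5.0, -1.8, 5.9]
opening: 0.204
finger_force: 36.0
```

```bash
python3 -c "from h import *; feel(3)
for i in range(2):
    cam('scene')
    for t in('crank','handle_mid','crosshead','specimen'): print(t,[(np.round(d['position'],4).tolist(),round(d['conf'],2)) for d in ctrl.mark_of('scene',t)][:2])"
```

```text
tang each [5.1 5.9 5.3]
angle 30.4 rad_mm 55.2 tang 5.43 radial -0.97 fz -5.80 t 24.85
crank [([0.585, -0.0266, 0.0759], 0.71)]
handle_mid [([0.583, 0.029, 0.1318], 0.4)]
crosshead [([0.5786, 0.0839, 0.0459], 0.85), ([0.5858, -0.028, 0.1263], 0.65)]
specimen [([0.7068, 0.1717, -0.0013], 0.82), ([0.5739, 0.13, 0.0322], 0.5)]
crank [([0.5837, -0.0295, 0.0717], 0.87)]
handle_mid [([0.5879, -0.0265, 0.123], 0.57), ([0.5777, 0.0305, 0.1318], 0.37)]
crosshead [([0.5805, 0.085, 0.0443], 0.83)]
specimen [([0.7056, 0.1687, 0.0014], 0.79), ([0.5761, 0.1336, 0.0295], 0.77)]
```

Call:
inch_along:
  segments: "0.0009 -0.0015 0 0 0 0 0.1 | 0.0018 -0.003 0 0 0 0 0.1 | 0.0018 -0.003 0 0 0 0 0.1"

```text
time: 25.78
eef_pos: [0.579, 0.0282, 0.1143]
tcp_rot: [0.478, 0.878, 0.001, 0.0]
contact_force: [-0.1, 1.2, 1.4]
opening: 0.2
finger_force: 35.6
```

```bash
python3 -c "from h import *; feel(4)"
```

```text
tang each [-0.  -0.3 -0.6 -0.6]
angle 28.7 rad_mm 54.9 tang -0.36 radial 0.78 fz -1.10 t 25.93
```

Call:
inch_along:
  segments: "0 0 0 0 0 0 0.3 | 0 0 0 0 0 0 0.5 | 0 0 0 0 0 0 0.5 | 0 0 -0.01 0 0 0 0.5 | 0 0 -0.03 0 0 0 0.5 | 0 0 -0.06 0 0 0 0.5 | 0 0 -0.1 0 0 0 0.5 | 0 0 -0.14 0 0 0 0.5 | 0 0 -0.14 0 0 0 0.5"

```text
time: 27.1
eef_pos: [0.5811, 0.0275, 0.2612]
tcp_rot: [0.478, 0.879, 0.002, 0.005]
contact_force: [-0.2, 0.8, 0.3]
opening: 0.502
finger_force: 0.0
```

```bash
python3 - <<'E'
from h import *
goto([.583,-.0266,.2])
T=[]
for n,w,p in(("scene",45,[.577,.06,.05]),("top",45,[.577,.06,.05])):
    c=cam(n)
    for t in("crank","handle_mid","crosshead","specimen","anvil"): print(n,t,[(np.round(d["position"],4).tolist(),round(d["conf"],2)) for d in ctrl.mark_of(n,t)][:2])
    u,v=proj(c,p)[0].round().astype(int)
    T.append(cv2.resize(c["pixels"][v-w:v+w,u-w:u+w,::-1],(400,400),interpolation=cv2.INTER_CUBIC))
cv2.imwrite("pics/end.png",np.hstack(T))
E
```

```text
pos [0.5811 0.0275 0.2612] az 122.95 tilt 0.65 shift [-0.046  -0.0284  0.0612] rz 0 F [-0.16  0.82  0.3 ] T [-0.   -0.01  0.03] op 0.502 t 27.1 q6 -0.7
scene crank [([0.5861, -0.0266, 0.0742], 0.86), ([0.4765, -0.5703, 0.0007], 0.59)]
scene handle_mid [([0.5778, 0.0304, 0.1346], 0.48)]
scene crosshead [([0.5813, 0.085, 0.0463], 0.93)]
scene specimen [([0.7088, 0.1727, 0.0019], 0.58), ([0.5743, 0.1294, 0.0313], 0.54)]
scene anvil [([0.5761, 0.1709, 0.0524], 0.59)]
top crank [([0.4671, -0.5687, 0.0001], 0.87), ([0.5795, -0.0218, 0.0709], 0.49)]
top handle_mid []
top crosshead [([0.5779, 0.0866, 0.0497], 0.48)]
top specimen [([0.5793, 0.1297, 0.0344], 0.52), ([0.3854, 0.2397, -0.0019], 0.18)]
top anvil [([0.5736, 0.087, 0.0487], 0.57), ([0.5735, 0.1727, 0.0427], 0.55)]
```

View pics/end.png

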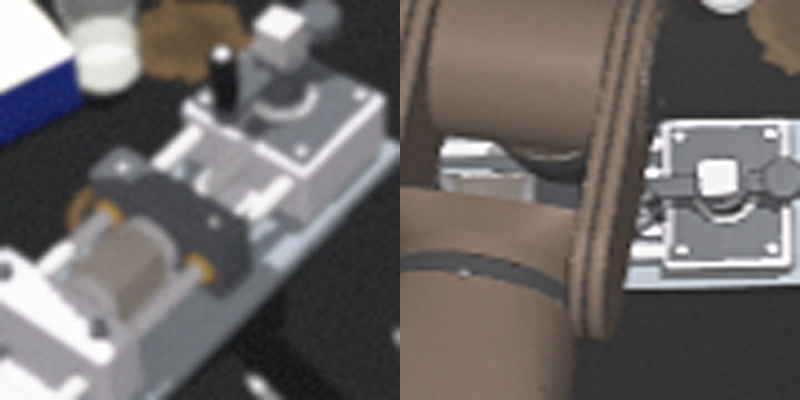

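```bash
python3 -c "
from plant import ctrl
print(ctrl.sign_off())"
```

```text
the job is handed in; nothing more can be done
None
```

I handed the job in with the crank fully home on the square shaft end and let go, and the prism clamped between both platens. I estimate the preload at 45 to 75 N: handle force points to the upper end (about 78 N at peak), turn angle to the lower, and I had no direct reading. No bystander was knowingly touched; I did not re-measure their positions, and the sign-off returned no verdict.

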